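# Put the stray jelly pot into the free nest of the slide-cover case

## Task

One jelly pot has been left out on the cart. Slide the case's cover back towards the end where nothing stands in its way, stand the pot upright in the one empty nest, and slide the cover shut again so that its ends are flush with the case. Leave the pots already in the case as they are, and do not shift anything else standing on the cart.

Things in the scene. Friction and masses are not known exactly. Their poses are not given: they have to be found in the camera images.
- case: Fixed grey storage case, 112 mm (its x) by 215 mm (its y, the long way, roughly to the robot's left) by 48 mm high; origin at the centre of its underside, on the cart top (z = 0). Side walls 5 mm; lips on top leave 94 mm of open width in x. Three bays in a row along y, 55 mm apart, with 3 mm dividers 33 mm high between; a solid land 24.5 mm wide, 38.5 mm high, at each end.
- cover (a joint): Flat clear cover, dark edges, 100 x 215 x 3 mm, underside 40 mm, top 43 mm above the cart. Slides either way along the case's y in open-ended channels. m: 0 = shut and flush, no stop or catch there; +v = shifted v to the case's +y; limits +-0.192. Friction 1.5 N; stays where left. It overhangs the case end by its shift: things over 40 mm high block it, lower ones pass under.
- cover_rib (a point): Centre of the top (54 mm above the cart) of the cover's dark thumb rib, a bar 62 mm long (case x), 10 mm thick (case y), 11 mm high, across the cover's middle and moving with it: push its side with closed fingers or pinch it. Axes as the case's. A shift of 0.08 uncovers the bay at the end away from the shift, 0.135 the middle one too, 0.19 all three; 5 mm less still lets pot and fingers pass.
- bay_left (a point): Centre of the nest floor of the case's +y (left) bay, 5 mm above the cart; axes as the case's. The nest, for one pot, is 50 mm in x by 52 mm in y. Beside it in x lie finger steps 9 mm above the cart, reaching 51 mm from the centre: the fingers go down either side of a pot in case x. It holds a stored pot or is the empty one.
- bay_mid (a point): The same for the middle bay; the bays are alike.
- bay_right (a point): The same for the -y (right) bay; the bays are alike.
- loose_pot: The jelly pot left out on the cart in front of the case: white cylinder with a foil top, 40 mm diameter, 28 mm high, about 30 g (varies); origin at the centre of its underside, z up. Safe to grip by its sides with 20 to 30 N.
- stored_a: A pot of the same kind standing in a nest of the case (28 mm high, so its top is 33 mm above the cart); origin at the centre of its underside.
- stored_b: Another such stored pot in another nest; the third nest is empty.
- bowl: Heavy basalt-grey ceramic bowl, 110 mm across the rim, 55 mm high, origin at its underside; stands beyond one end of the case (either) and blocks the cover there.
- gauge: Round black thermo-hygrometer lying face up, 60 mm diameter, 22 mm high, origin at its underside; lies beyond the other end of the case, low enough for the cover to pass over it.
- shaker: Supplement jar, 50 mm diameter, 85 mm high, origin at its underside; stands in the row in front of the case, with the loose pot and the cup, in any order about 115 mm apart.
- cup: Empty grey plastic cup, 60 mm rim diameter, 46 mm high, origin at its underside; in the same row.
- hide: Arched plastic leaf-shaped hide, about 190 by 100 mm, 60 mm high, origin under its middle; stands beyond the case, far side of the cart.
- reflector: Aluminium dome lamp reflector standing mouth down, 206 mm diameter, 158 mm high with its socket, origin under its middle; on the robot's left.
- brush: Hand brush with a wooden handle lying flat at the robot's right, in front of the case, under 35 mm high.
- spoon: Spoon lying flat at the robot's left, in front of the case, under 30 mm high.
Mind the look-alikes: they are no part of the job. What is shaped like the loose_pot but brown or red is not meant.

How it is judged:
By the outcome, as a careful person would: the job done as asked, in the order asked, and still so for the second after the job is handed in, with the robot touching nothing.
It also fails if it takes over 64 s, if anything falls off the work surface, if the arm or the gripper's body presses on something with over 40 N, if the wrist force passes 120 N, or if a joint passes its speed limit or range.

## Robot

A 6-joint arm with a two-finger parallel gripper is mounted at the origin on the work surface. World frame = base frame: x ahead of the robot, y to its left, z up, the work surface at z = 0. Lengths are in m, angles in degrees, forces in N, time in s.
With the tool pointing down it reaches from about 0.375 to 0.9 m from the base axis. Payload 3.1 kg.
Tool frame: the origin (TCP) lies on the centre line of the jaws, within the pads' length; the fingertips stand 8 mm ahead of it and the grasp point (between the pads) lies 11 mm behind it; z points along the fingers, y is the line along which they close (so a half turn about z gives the same grasp; the last joint's range is limited). The gripper opens to 87 mm and grips with 3 to 60 N. Pads are 19 mm wide; open, the fingers measure 117 mm over their backs; the gripper's body (75 mm by 190 mm) begins 51 mm behind the grasp point.
Start: joints at [-83.566, 30.224, 82.088, -0, 67.689, -10.227], TCP at [0.179, -0.599, 0.197] pointing down, gripper open.
Joint ranges: [-176.69, 176.69], [-43.24, 126.21], [12.49, 139.97], [-82, 262], [0, 151.66], [-163.58, 163.58]. Speed limits (degrees/s): [159.86, 159.86, 180, 180, 180, 180].

## Interface

Orientations are given as a 3x3 rotation matrix whose columns are the frame's x, y, z axes.
In Python, from rig import * gives the robot as it stands.
- The arm moves only by the tool step_arm, never from a script. Its argument "targets" is a list of rows, each a list of 5 numbers: the opening, from -1 (shut) to 1 (fully open), then the shift along the world's x, y, z normalised to -1 to 1, where 1 is 0.25 m, then the turn about the world's z normalised to -1 to 1, where 1 is 180 degrees. In form: [[fingers, x, y, z, turn], ...]. A call has 1 to 20 rows; each row is the pose to reach, as a shift and turn from the pose commanded when the call began, turning the shorter way round; what a row does not reach only later rows make up. A row lasts 1/10 s, in which the tool goes at most 50 mm and 8.59 degrees, less where a joint would pass 70% of its speed; a pose out of reach is approached as far as the arm can. A call with a number of a shift or a turn outside -1 to 1 is refused whole. A call with a gripper value outside its range is refused whole. The fingers move at their own pace and stop on an object; the grip force is fixed at half the most. Time passes only in rows, so rows that repeat a pose let the fingers close. It gives the time, the measured TCP pose, the force, the opening and the grip force at its end, in the units of the state.
- read_state(): the state, without advancing time (a new reading comes with each control period).
- capture(name): name is "scene" or "top" or "wrist"; returns a dict with "color" (400x640x3 uint8, red, green, blue), "mtx" (3x3 intrinsics, pixels), "k1" (the pictures are not rectified: a ray, as slopes to the right and down, at radius r is drawn at 1 + k1 r^2 times it, then the intrinsics apply), "pose" (4x4, takes a point from camera to world coordinates). Camera axes: x right, y down, z forward; pixel columns grow to the right and rows downward; lengths in m; the calibration is good to about 2 mm. A picture is of the moment at which its call begins. There is no depth.
- hand_in(): hands the job in; it is judged then, once.
The state is a dict: "time_s": time; "joint_positions": joint angles; "qvel": joint speeds; "tau": joint torques, N m; "position": TCP position; "tcp_rot": TCP orientation; "force": force on the tool from outside, world axes, zero at the start; "moment": the same for the moment, N m; "opening": opening from 0.0 (shut) to 1.0 (fully open); "grasp_force": force on a finger pad.
Only numpy, scipy, OpenCV 4.12 (cv2) and the standard library are available. Lean on these libraries where they do the work, as an engineer would, in place of code of your own. Each camera call takes 0.05 s, during which the arm holds its last target. There are 200 camera calls.

## Working session

There is one attempt and no reset: what is moved stays moved. The work goes in short steps, Python scripts to look and compute and a tool call to move; the robot and the scene stay as the last step left them, time stands still between calls to the robot, and variables do not carry over. Pictures are saved under pics/ and viewed, at most 10 in all, crops included, and the job is handed in when it is done.

Besides the shell and the picture viewer there is one more tool, called after "Request:" in YAML: its name, and indented under it one key for each argument. step_arm: Moves the arm, as the interface text tells. Scaled input: -1 to 1 covers 0.25 m each way for a shift and 180 degrees each way for a turn. Its arguments: {"type":"object","properties":{"targets":{"type":"array","items":{"type":"array","items":{"type":"number"}}}},"required":["targets"]}

```bash
mkdir -p pics
cat > h.py <<'E'
from rig import *
import numpy as np, cv2
def ray(c,u,v):
    K=c["mtx"];d=np.array([c["k1"],0,0,0,0],float)
    # forward: x*(1+k1 r^2)
    p=cv2.undistortPoints(np.array([[[u,v]]],float),K,d)[0,0]
    P=c["pose"];r=P[:3,:3]@np.array([p[0],p[1],1]);return P[:3,3],r/np.linalg.norm(r)
def onz(c,u,v,z):
    o,r=ray(c,u,v);return o+r*(z-o[2])/r[2]
def tri(rs):
    A=np.zeros((3,3));b=np.zeros(3)
    for o,r in rs:
        M=np.eye(3)-np.outer(r,r);A+=M;b+=M@o
    x=np.linalg.solve(A,b);return x,[np.linalg.norm((np.eye(3)-np.outer(r,r))@(x-o)) for o,r in rs]
def proj(c,p):
    T=np.linalg.inv(c["pose"]);q=T[:3,:3]@np.array(p)+T[:3,3]
    return cv2.projectPoints(q.reshape(1,1,3),np.zeros(3),np.zeros(3),c["mtx"],np.array([c["k1"],0,0,0,0],float))[0].ravel()
def save(c,n,box=None,s=1):
    im=c["color"][:,:,::-1]
    if box: im=im[box[1]:box[3],box[0]:box[2]]
    cv2.imwrite("pics/"+n,cv2.resize(im,None,fx=s,fy=s,interpolation=cv2.INTER_CUBIC))
E
python3 - <<'E'
from h import *
import pickle
for n in("scene","top"):
    c=capture(n);pickle.dump(c,open(n+".pkl","wb"));save(c,n+"0.png",None,1.25);print(n,c["pose"].round(3).tolist(),c["mtx"].tolist(),c["k1"])
print(read_state())
E
```

```text
scene [[-0.752, 0.571, -0.329, 0.892], [0.659, 0.661, -0.359, 0.45], [0.012, -0.487, -0.873, 0.959], [0.0, 0.0, 0.0, 1.0]] [[424.6567861267973, 0.0, 319.85804083171627], [0.0, 424.6567861267973, 197.1205713466488], [0.0, 0.0, 1.0]] -0.032585423208227354
top [[-0.075, -0.973, 0.217, 0.266], [-0.997, 0.073, -0.017, 0.081], [0.0, -0.218, -0.976, 1.425], [0.0, 0.0, 0.0, 1.0]] [[520.1719443977549, 0.0, 315.7836523608694], [0.0, 520.1719443977549, 201.83375447173455], [0.0, 0.0, 1.0]] -0.055946033783716015
{'time_s': 0.1, 'joint_positions': array([-8.35656874e+01,  3.02730758e+01,  8.21492771e+01, -7.76142688e-04,
        6.76902159e+01, -1.02281253e+01]), 'qvel': array([ 0.04965328, -0.07319878, -0.18301782,  0.02987856,  0.02307755,
        0.03351861]), 'tau': array([-5.90346390e-04, -4.40986490e+01, -1.77150321e+01,  6.35510869e-02,
        5.34276443e-02, -3.32276056e-05]), 'position': array([ 0.17914184, -0.5980292 ,  0.1956743 ]), 'tcp_rot': array([[ 9.58009239e-01,  2.86737239e-01, -2.32625072e-04],
       [ 2.86737136e-01, -9.58007311e-01,  1.95091581e-03],
       [ 3.36543696e-04, -1.93569762e-03, -9.99998070e-01]]), 'force': array([ 0.07624509, -0.27290149,  0.17434727]), 'moment': array([-0.00187539,  0.02533083,  0.0054756 ]), 'grasp_force': 0.0, 'opening': 0.9976583438381673}
```

View pics/top0.png

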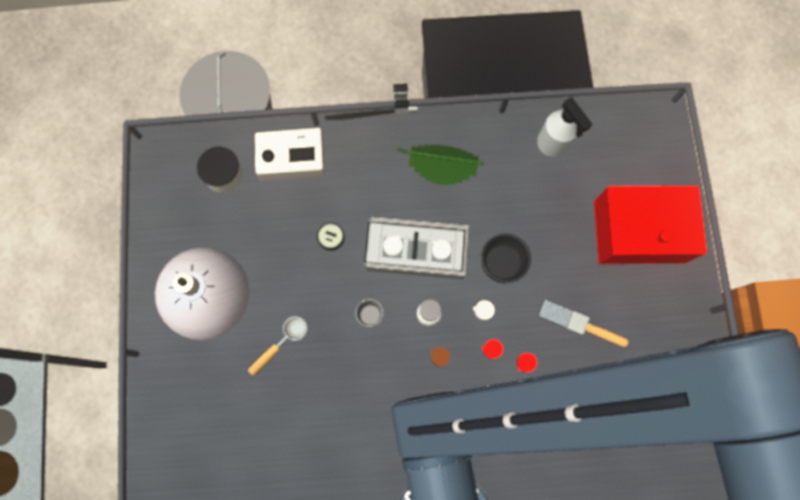

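View pics/scene0.png

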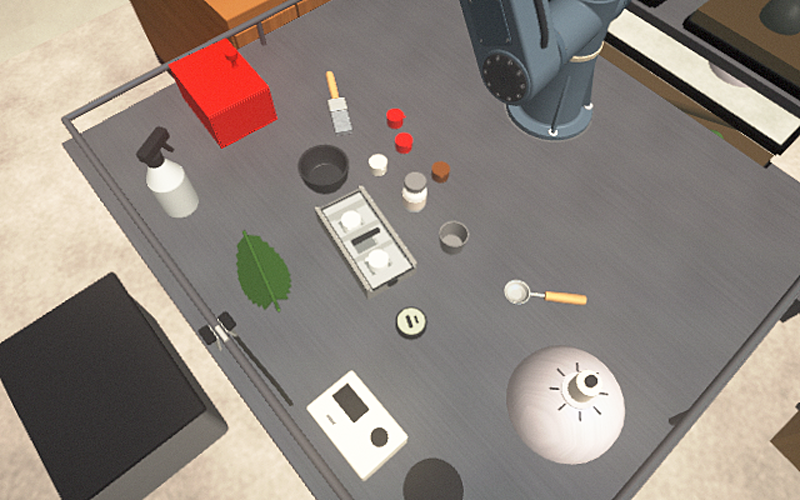

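The top view (800 px) shows the case at about (417,247), with the bowl beyond its −y end at (506,258) and the gauge beyond its +y end at (330,236). The cover must therefore slide to +y. Stored pots stand at (393,246) and (441,250), so the middle nest is the empty one.

Pot-shaped candidates in the top view are white (484,310), brown (440,357), red (493,349) and red (527,362). The white one fits the description. I'll confirm it in a crop and measure.

Run:
```python
from h import *
import pickle
t=pickle.load(open("top.pkl","rb"));s=pickle.load(open("scene.pkl","rb"))
a=cv2.resize(t["color"][160:300,285:405,::-1],None,fx=3.3,fy=3.3,interpolation=cv2.INTER_CUBIC)
b=cv2.resize(s["color"][85:240,240:380,::-1],(400,462-0),interpolation=cv2.INTER_CUBIC)
b=cv2.resize(b,(int(140*462/155),462))
cv2.imwrite("pics/c1.png",np.hstack([a,b]))
for n,c,box in(("top",t,(285,165,405,270)),("scene",s,(245,100,345,240))):
    g=c["color"][box[1]:box[3],box[0]:box[2]]
    for th in (200,225):
        m=(g.min(2)>th).astype(np.uint8)
        k,l,st,ce=cv2.connectedComponentsWithStats(m)
        print(n,th,[(ce[i]+box[:2]).round(1).tolist()+[int(st[i][4]),st[i][2:4].tolist()] for i in range(1,k) if st[i][4]>25])
```

```text
top 200 [[330.8, 196.0, 1599, [76, 35]], [387.1, 247.5, 170, [16, 14]], [336.6, 253.5, 26, [9, 11]]]
top 225 [[314.0, 195.2, 169, [14, 15]], [352.6, 198.4, 170, [15, 14]], [387.2, 247.6, 143, [15, 14]]]
scene 200 [[302.2, 129.1, 143, [15, 13]], [332.1, 156.6, 125, [18, 12]], [274.0, 163.3, 172, [31, 18]], [283.0, 175.8, 469, [39, 27]], [304.3, 207.1, 1032, [54, 52]]]
scene 225 [[302.1, 129.1, 129, [14, 12]], [333.2, 156.4, 88, [17, 11]], [273.4, 162.5, 73, [31, 17]], [293.7, 169.4, 39, [15, 13]], [280.7, 175.6, 190, [16, 15]], [270.0, 182.7, 45, [12, 13]], [305.1, 187.1, 54, [13, 16]], [280.6, 198.9, 47, [10, 13]], [306.8, 214.7, 172, [42, 35]], [303.1, 207.4, 240, [24, 19]]]
```

View pics/c1.png

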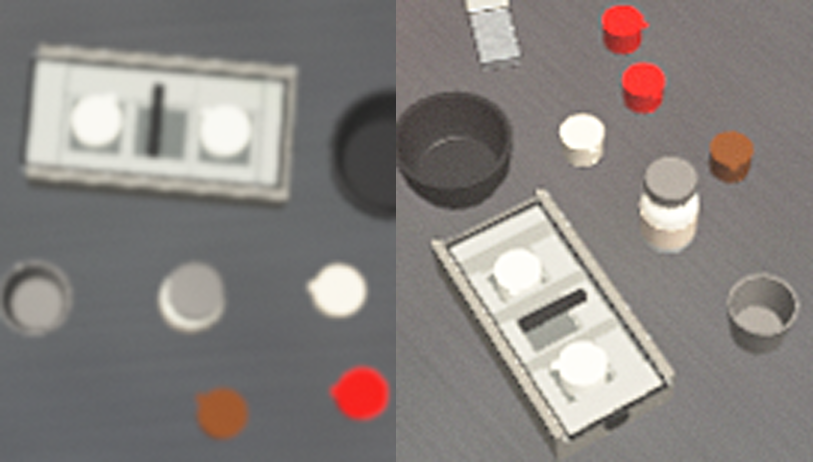

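The crop confirms it: the white pot with a foil tab, at top crop (338,290), is the loose pot; the brown and red ones are look-alikes. The rib is dark and lies between the two stored pots. Next come coarse numbers, then a look with the wrist camera.

Run:
```python
from h import *
import pickle
t=pickle.load(open("top.pkl","rb"));s=pickle.load(open("scene.pkl","rb"))
def comp(c,box,f,name):
    g=c["color"][box[1]:box[3],box[0]:box[2]].astype(int)
    m=f(g).astype(np.uint8);k,l,st,ce=cv2.connectedComponentsWithStats(m)
    i=1+np.argmax(st[1:,4]);pts=np.argwhere(l==i)[:,::-1]+box[:2]
    print(name,(ce[i]+box[:2]).round(1),st[i][2:].tolist(),[np.round(v,1) for v in cv2.minAreaRect(pts.astype(np.float32))]);return ce[i]+box[:2],pts
dk=lambda g:g.max(2)<75
rt,_=comp(t,(324,180,342,212),dk,"rib top")
rs,_=comp(s,(275,175,309,205),dk,"rib scene")
print("rib tri",tri([ray(t,*rt),ray(s,*rs)]))
for n,a,b in(("pot",(387.5,247.6),(302.1,129.1)),):
    print(n,tri([ray(t,*a),ray(s,*b)]),onz(t,*a,.028))
st=lambda p:onz(t,*p,.033)
A,B=st((314,195.2)),st((352.6,198.4));print("stored",A,B,np.linalg.norm(A-B))
# case corners in top view from the crop, z=.048
for p in((42,45),(298,67),(288,203),(25,180)): print(onz(t,285+p[0]/3.3,160+p[1]/3.3,.048).round(3))
for n,p in(("redbox",(478,155)),("redboxR",(560,150)),("spray",(460,95)),("bowl",(405,206)),("gauge",(264,189)),("shaker",(343,250)),("cup",(295,250))): print(n,onz(t,*p,.05).round(3))
```

```text
rib top [331.6 198.8] [2, 15, 24] [array([331.5, 198. ]), array([14.,  1.]), np.float64(90.0)]
rib scene [298.3 185.1] [11, 5, 18] [array([297.4, 185.8]), array([ 2.7, 10.7]), np.float64(63.4)]
rib tri (array([0.57345027, 0.01740071, 0.0602253 ]), [np.float64(0.0029617829656618027), np.float64(0.0029617829656618275)])
pot (array([ 0.43676155, -0.12680368,  0.02677217]), [np.float64(0.00046000467026095695), np.float64(0.0004600046702610231)]) [ 0.43632535 -0.12625048  0.028     ]
stored [0.59506327 0.06109446 0.033     ] [ 0.57814017 -0.04394228  0.033     ] 0.10639129193765556
[0.656 0.101 0.048]
[ 0.621 -0.109  0.048]
[ 0.507 -0.09   0.048]
[0.542 0.123 0.048]
redbox [ 0.672 -0.402  0.05 ]
redboxR [ 0.67  -0.637  0.05 ]
spray [ 0.854 -0.377  0.05 ]
bowl [ 0.543 -0.182  0.05 ]
gauge [0.619 0.196 0.05 ]
shaker [ 0.436 -0.004  0.05 ]
cup [0.446 0.123 0.05 ]
```

Request:
step_arm:
  targets:
    - [1,0.8,1,0.4,-0.1436]
    - [1,0.8,1,0.4,-0.1436]
    - [1,0.8,1,0.4,-0.1436]
    - [1,0.8,1,0.4,-0.1436]
    - [1,0.8,1,0.4,-0.1436]
    - [1,0.8,1,0.4,-0.1436]
    - [1,0.8,1,0.4,-0.1436]
    - [1,0.8,1,0.4,-0.1436]

```text
time_s: 0.9
position: [0.3817, -0.3456, 0.298]
tcp_rot: [[0.988, -0.154, 0.002], [-0.154, -0.988, -0.001], [0.002, 0.0, -1.0]]
force: [0.4, -0.4, -0.4]
opening: 1.002
grasp_force: 0.0
```

Request:
step_arm:
  targets:
    - [1,0.4,1,0,0]
    - [1,0.4,1,0,0]
    - [1,0.4,1,0,0]
    - [1,0.4,1,0,0]
    - [1,0.4,1,0,0]
    - [1,0.4,1,0,0]
    - [1,0.4,1,0,0]

```text
time_s: 1.6
position: [0.4793, -0.0969, 0.2959]
tcp_rot: [[0.988, -0.156, -0.001], [-0.156, -0.988, 0.001], [-0.001, -0.0, -1.0]]
force: [0.4, 0.5, -0.1]
opening: 1.0
grasp_force: 0.0
```

Run:
```python
from h import *
import pickle
c=capture("wrist");pickle.dump(c,open("w1.pkl","wb"));save(c,"w1.png",None,1.25);print(c["pose"].round(3).tolist(),c["mtx"][0,0],c["k1"])
s=read_state();print(s["position"],s["joint_positions"],s["tcp_rot"].round(3).tolist())
```

```text
[[-0.155, -0.941, -0.301, 0.564], [-0.988, 0.148, 0.047, -0.109], [0.0, 0.304, -0.953, 0.484], [0.0, 0.0, 0.0, 1.0]] 342.23253935776864 -0.008578451315147034
[ 0.47900178 -0.09850419  0.29593091] [-2.47011394e+01  1.30587023e+01  9.32663379e+01 -5.82178955e-02
  7.37367424e+01  7.43720449e+01] [[0.988, -0.157, -0.001], [-0.157, -0.988, -0.0], [-0.001, 0.001, -1.0]]
```

View pics/w1.png

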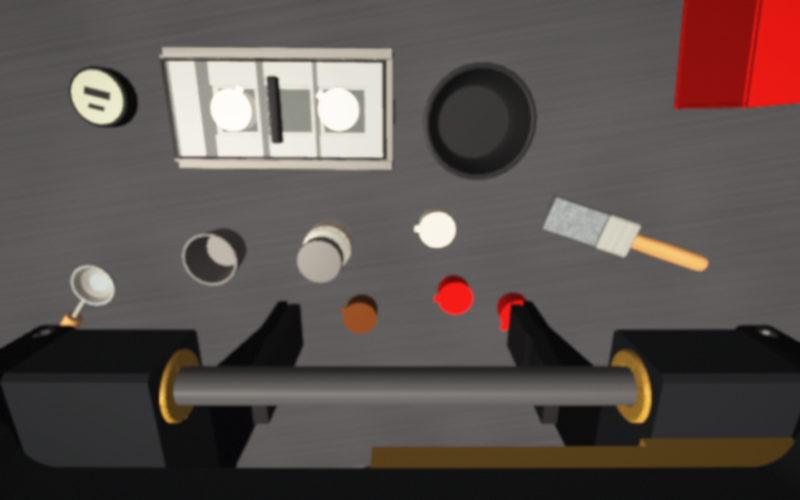

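The wrist view (800 px) shows the case at (162–392, 48–168), the rib at (274,108), stored pots at (232,108) and (338,108), and the loose pot at (437,230). Now I'll measure these from this view together with the top view.

```bash
cat > m.py <<'E'
from h import *
import pickle
def edges(c,cx,cy,yaw,z,ds,zr=.048):
    pass
def unproj(c,z,org,yaw,half=(.09,.14),res=.0005):
    """resample the picture on plane z, axes case x (down->up) / y"""
    ys=np.arange(half[1],-half[1],-res);xs=np.arange(half[0],-half[0],-res)
    Y,X=np.meshgrid(ys,xs);ca,sa=np.cos(yaw),np.sin(yaw)
    W=np.stack([org[0]+ca*X-sa*Y,org[1]+sa*X+ca*Y,np.full_like(X,z)],-1).reshape(-1,3)
    T=np.linalg.inv(c["pose"]);q=W@T[:3,:3].T+T[:3,3]
    p=cv2.projectPoints(q.reshape(-1,1,3),np.zeros(3),np.zeros(3),c["mtx"],np.array([c["k1"],0,0,0,0],float))[0].reshape(X.shape+(2,)).astype(np.float32)
    return cv2.remap(c["color"],p,None,cv2.INTER_LINEAR),xs,ys
E
python3 - <<'E'
from h import *
import pickle
w=pickle.load(open("w1.pkl","rb"));t=pickle.load(open("top.pkl","rb"))
def mask(c,box,f):
    g=cv2.GaussianBlur(c["color"],(0,0),.6)[box[1]:box[3],box[0]:box[2]].astype(int)
    m=f(g).astype(np.uint8);k,l,st,ce=cv2.connectedComponentsWithStats(m)
    i=1+np.argmax(st[1:,4]);return np.argwhere(l==i)[:,::-1]+box[:2]
# case outline (bright vs table) wrist
g=w["color"][60,120:330].astype(int)
print("row60",g.mean(1).round().astype(int)[5:30],g.mean(1).round().astype(int)[170:205])
print("col240",w["color"][30:50,240].mean(1).astype(int),w["color"][118:140,240].mean(1).astype(int))
p=mask(w,(205,50,235,122),lambda g:g.max(2)<90);print("rib box",p.min(0),p.max(0))
for r in (65,75,85,95,105,110): 
    q=p[p[:,1]==r][:,0]
    if len(q):print(r,q.min(),q.max()+1,onz(w,q.min()-.5,r,.054)[:2].round(4),onz(w,q.max()+.5,r,.054)[:2].round(4))
for nm,c,box,z in(("A",w,(165,65,208,110),.033),("B",w,(250,65,295,110),.033),("pot",w,(325,160,375,205),.028)):
    p=mask(c,box,lambda g:g.min(2)>225);(x,y),r=cv2.minEnclosingCircle(p.astype(np.float32))
    # circle without tab: opened mask
    m=np.zeros((400,640),np.uint8);m[p[:,1],p[:,0]]=1;m=cv2.morphologyEx(m,cv2.MORPH_OPEN,cv2.getStructuringElement(cv2.MORPH_ELLIPSE,(17,17)))
    mo=cv2.moments(m,True);u,v=mo["m10"]/mo["m00"],mo["m01"]/mo["m00"]
    print(nm,u,v,np.sqrt(mo["m00"]/np.pi),onz(w,u,v,z).round(4))
    if nm=="pot": print(tri([ray(w,u,v),ray(t,387.4,247.6)]))
for q in((162,48),(392,48),(392,168),(180,168)): print(onz(w,q[0]/1.25,q[1]/1.25,.048).round(4))
E
```

```text
row60 [ 89  89  89  87  79  69  65  76 107 145 178 206 225 229 230 230 231 231
 230 230 230 230 230 231 231] [225 225 225 225 225 225 225 225 225 225 225 225 224 223 212 173 115  73
  93 144 173 180 173 150 115  93  88  89  90  90  90  90  91  90  91]
col240 [ 90  90  91  90  89  87  88 100 134 167 181 185 186 187 184 170 136 100
  93 146] [234 234 234 234 234 231 213 166 123 131 165 188 196 196 195 188 165 129
 103  95  94  95]
rib box [215  62] [225 113]
65 215 222 [0.6136 0.0132] [0.6123 0.0051]
75 215 224 [0.6028 0.0159] [0.6011 0.0054]
85 216 225 [0.5917 0.0175] [0.59   0.0069]
95 217 225 [0.5804 0.0192] [0.5789 0.0097]
105 218 226 [0.569  0.0209] [0.5674 0.0113]
110 219 226 [0.5631 0.0211] [0.5617 0.0127]
A 184.34241706161137 87.26540284360189 16.39065416446578 [0.5966 0.063  0.033 ]
B 270.06883604505634 86.85607008760951 15.947714540361222 [ 0.5802 -0.0432  0.033 ]
pot 349.3499005964215 183.45328031809146 12.653452997124806 [ 0.4397 -0.1248  0.028 ]
(array([ 0.43747405, -0.12603662,  0.02093556]), [np.float64(0.0010214727345511884), np.float64(0.0010214727345511643)])
[0.6581 0.1056 0.048 ]
[ 0.6243 -0.1062  0.048 ]
[ 0.5154 -0.0881  0.048 ]
[0.5488 0.1233 0.048 ]
```

Request:
step_arm:
  targets:
    - [1,0.434,0.446,0,0]
    - [1,0.434,0.446,0,0]
    - [1,0.434,0.446,-0.2,0]
    - [1,0.434,0.446,-0.4,0]
    - [1,0.434,0.446,-0.6,0]
    - [1,0.434,0.446,-0.75,0]
    - [1,0.434,0.446,-0.84,0]
    - [1,0.434,0.446,-0.86,0]
    - [1,0.434,0.446,-0.86,0]

```text
time_s: 2.55
position: [0.5874, 0.011, 0.0807]
tcp_rot: [[0.987, -0.162, -0.002], [-0.162, -0.987, -0.0], [-0.002, 0.0, -1.0]]
force: [0.4, -0.9, 0.4]
opening: 1.001
grasp_force: 0.0
```

Run:
```python
from h import *
import pickle
c=capture("wrist");pickle.dump(c,open("w2.pkl","wb"));save(c,"w2.png",None,1.25)
s=read_state();print(s["position"],s["joint_positions"].round(1),s["force"])
w=pickle.load(open("w1.pkl","rb"))
C=np.array([.5867,.0087]);a=np.radians(-9.05);R=np.array([[np.cos(a),-np.sin(a)],[np.sin(a),np.cos(a)]])
f=lambda p:(R.T@(p[:2]-C)).round(4)
print("cover ends",f(onz(w,131,60,.0415)),f(onz(w,307,60,.0415)),"case -y end",f(onz(w,314.2,60,.0385)))
print("rib",f(onz(w,215.5,85,.054)),f(onz(w,224.5,85,.054)),f(onz(pickle.load(open("top.pkl","rb")),331.6,198.8,.054)))
```

```text
[0.58873345 0.01113515 0.08225841] [-9.8 36.1 93.1 -0.  50.8 89.5] [0.47587535 0.03817148 1.09977152]
cover ends [0.0324 0.1126] [ 0.0324 -0.0993] case -y end [ 0.0327 -0.1079]
rib [0.0036 0.0095] [ 0.0036 -0.0012] [-0.0109  0.0043]
```

View pics/w2.png

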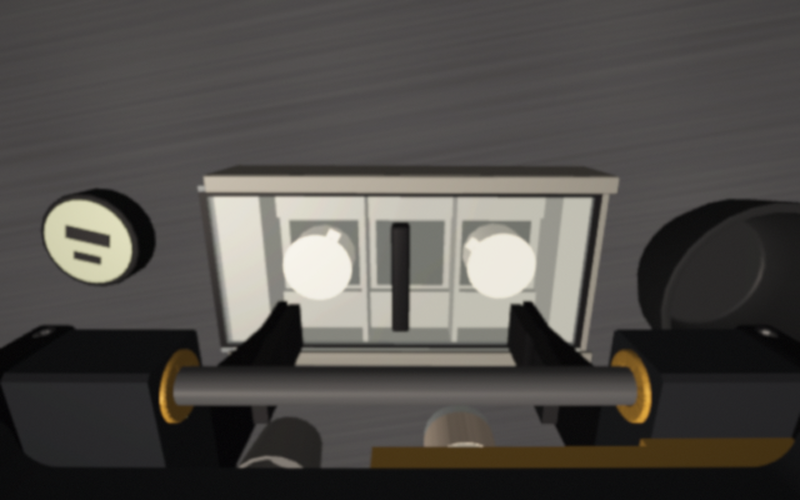

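The fingers straddle the rib at (400,277), and the gap at the case's right end shows the cover starts about 4–5 mm to +y. I'll lower and pinch.

Request:
step_arm:
  targets:
    - [1,0,0,-0.06,0]
    - [1,0,0,-0.108,0]
    - [1,0,0,-0.108,0]
    - [0,0,0,-0.108,0]
    - [-1,0,0,-0.108,0]
    - [-1,0,0,-0.108,0]
    - [-1,0,0,-0.108,0]
    - [-1,0,0,-0.108,0]
    - [-1,0,0,-0.108,0]
    - [-1,0,0,-0.108,0]

```text
time_s: 3.6
position: [0.5877, 0.0128, 0.0545]
tcp_rot: [[0.987, -0.16, -0.0], [-0.16, -0.987, 0.0], [-0.0, -0.0, -1.0]]
force: [0.0, -0.5, 0.1]
opening: 0.447
grasp_force: 0.0
```

Request:
step_arm:
  targets:
    - [-1,0,0,0,0]
    - [-1,0,0,0,0]
    - [-1,0,0,0,0]
    - [-1,0,0,0,0]
    - [-1,0,0,0,0]
    - [-1,0,0,0,0]
    - [-1,0,0,0,0]

```text
time_s: 4.3
position: [0.5877, 0.0128, 0.0546]
tcp_rot: [[0.987, -0.16, 0.0], [-0.16, -0.987, 0.0], [0.0, -0.0, -1.0]]
force: [0.5, 0.2, 0.0]
opening: 0.009
grasp_force: 0.0
```

The fingers shut fully, so they missed the rib. I'll look.

Run:
```python
from h import *
import pickle
c=capture("wrist");save(c,"w3.png",(100,100,560,400),1.6)
c=capture("scene");save(c,"s3.png",(220,100,380,260),3.5)
s=read_state();print(s["position"],s["opening"],s["grasp_force"])
```

```text
[0.58773268 0.01276861 0.05454684] 0.005375646368778766 0.0
```

View pics/w3.png

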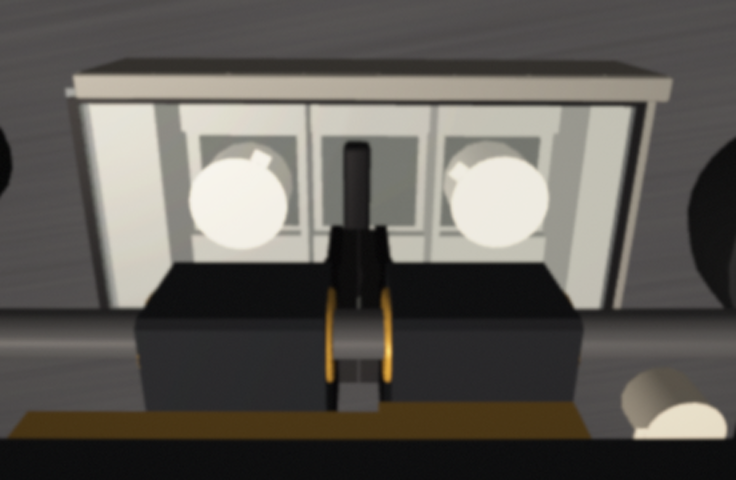

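View pics/s3.png

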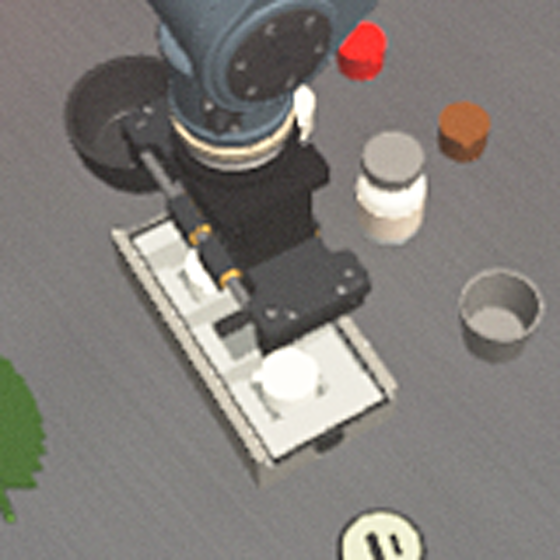

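Request:
step_arm:
  targets:
    - [-1,0,0.02,0,0]
    - [-1,0,0.04,0,0]
    - [-1,0,0.04,0,0]

```text
time_s: 4.7
position: [0.5875, 0.0236, 0.0545]
tcp_rot: [[0.987, -0.159, -0.0], [-0.159, -0.987, 0.0], [-0.0, -0.0, -1.0]]
force: [-0.5, -0.1, 0.4]
opening: 0.008
grasp_force: 0.0
```

Run:
```python
from h import *
c=capture("wrist");save(c,"w4.png",(270,160,380,320),3.5)
s=read_state();print(s["position"],s["opening"],s["grasp_force"],s["force"])
```

```text
[0.58763281 0.02334828 0.05453184] -0.0018194890266907658 0.0 [-0.23667814 -0.42113766 -0.55675111]
```

View pics/w4.png

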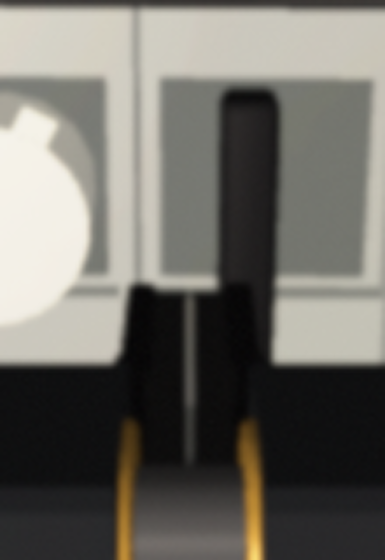

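Rib at crop (247,230) stayed put, so the tips passed over it. I'll triangulate the actual heights from the two wrist views.

Run:
```python
from h import *
import pickle
w=pickle.load(open("w1.pkl","rb"));v=pickle.load(open("w2.pkl","rb"))
def rib(c,box,th):
    g=c["color"][box[1]:box[3],box[0]:box[2]].max(2);m=(g<th).astype(np.uint8)
    k,l,st,ce=cv2.connectedComponentsWithStats(m);i=1+np.argmax(st[1:,4]);p=np.argwhere(l==i)[:,::-1]+box[:2]
    r0,r1=p[:,1].min(),p[:,1].max()
    q=p[(p[:,1]<r0+6)]; q2=p[(p[:,1]>r1-6)]
    return r0,r1,(q[:,0].min(),q[:,0].max()),(q2[:,0].min(),q2[:,0].max())
a=rib(w,(205,50,235,122),90);b=rib(v,(308,170,335,272),70);print(a,b)
for nm,x,y in(("far",(np.mean(a[2]),a[0]),(np.mean(b[2]),b[0])),("near",(np.mean(a[3]),a[1]),(np.mean(b[3]),b[1])),("case R",(392/1.25,48/1.25),(617/1.25,178/1.25)),("case L",(162/1.25,48/1.25),(204/1.25,178/1.25)),
 ("potA",(184.3,87.3),(318/1.25,267/1.25)),("potB",(270.1,86.9),(501/1.25,262/1.25))):
    print(nm,tri([ray(w,*x),ray(v,*y)]))
# TCP in camera frame at both poses
for c,p in((w,[.479,-.0985,.2959]),(v,[.5887,.0111,.0823])): print(np.linalg.inv(c["pose"])[:3]@np.array(p+[1]))
c=capture("wrist");print(read_state()["position"],proj(c,read_state()["position"]),proj(c,read_state()["position"]-[0,0,.008]),proj(c,read_state()["position"]+[0,0,.011]))
```

```text
(np.int64(62), np.int64(113), (np.int64(215), np.int64(221)), (np.int64(219), np.int64(225))) (np.int64(178), np.int64(264), (np.int64(313), np.int64(327)), (np.int64(314), np.int64(326)))
far (array([0.61749033, 0.01055416, 0.04434245]), [np.float64(0.00043474909093264526), np.float64(0.00043474909093255907)])
near (array([0.55860024, 0.01917149, 0.05231314]), [np.float64(0.0009300476764905128), np.float64(0.0009300476764904848)])
case R (array([ 0.62399691, -0.10571498,  0.04572059]), [np.float64(0.0008125065012811349), np.float64(0.0008125065012810397)])
case L (array([0.65810497, 0.10559874, 0.04800124]), [np.float64(1.1670525814792989e-05), np.float64(1.1670525814791061e-05)])
potA (array([0.59655144, 0.06247226, 0.03397747]), [np.float64(0.00020911419733285903), np.float64(0.00020911419733286158)])
potB (array([ 0.58068893, -0.04345205,  0.03042308]), [np.float64(0.0006867276669200833), np.float64(0.0006867276669201891)])
[0.00316054 0.02420895 0.20508259]
[0.00127738 0.02344616 0.20320425]
[0.58769714 0.023124   0.0545623 ] [326.74153095 241.20559862] [326.6278439  235.86318076] [326.91236084 249.23408114]
```

Run:
```python
from h import *
c=capture("wrist");s=read_state();R=s["tcp_rot"];p=s["position"]
for x in(.0,.0095,.0375):
  print(x,[(d,proj(c,p+R@np.array([x,0,d/1000])).round().tolist()) for d in(8,0,-10,-20,-30,-62)])
print([proj(c,p+R@np.array([.0,y,.0])).round().tolist() for y in(-.0585,-.0435,.0435,.0585)])
print([proj(c,p+R@np.array([0.0095,y,.008])).round().tolist() for y in(-.0435,.0435,)])
g=c["color"].max(2)
print("row tip",[int(x) for x in g[225:275:2,316]],[int(x) for x in g[225:275:2,324]])
```

```text
0.0 [(8, [327.0, 236.0]), (0, [327.0, 241.0]), (-10, [327.0, 249.0]), (-20, [327.0, 257.0]), (-30, [327.0, 265.0]), (-62, [328.0, 302.0])]
0.0095 [(8, [327.0, 222.0]), (0, [327.0, 226.0]), (-10, [327.0, 233.0]), (-20, [327.0, 240.0]), (-30, [327.0, 249.0]), (-62, [328.0, 282.0])]
0.0375 [(8, [327.0, 177.0]), (0, [327.0, 180.0]), (-10, [327.0, 185.0]), (-20, [327.0, 190.0]), (-30, [327.0, 196.0]), (-62, [328.0, 219.0])]
[[229.0, 241.0], [254.0, 241.0], [399.0, 241.0], [424.0, 241.0]]
[[256.0, 222.0], [398.0, 222.0]]
row tip [129, 128, 127, 129, 128, 128, 132, 172, 177, 80, 15, 12, 13, 12, 13, 13, 13, 12, 14, 13, 13, 13, 14, 13, 13] [119, 121, 120, 121, 120, 120, 125, 170, 179, 100, 73, 83, 82, 83, 82, 81, 81, 81, 81, 80, 82, 83, 84, 83, 84]
```

Both cues agree: the fingertip gap width and the tip row put the true tips about 24 mm behind the reported TCP, not 8 mm ahead of it. I'll go back over the rib with the fingers part open and feel my way down.

Request:
step_arm:
  targets:
    - [0,0,-0.04,0,0]
    - [0,0,-0.04,0,0]
    - [0,0,-0.04,0,0]
    - [0,0,-0.04,0,0]
    - [0,0,-0.04,0,0]
    - [0,0,-0.04,-0.04,0]
    - [0,0,-0.04,-0.08,0]
    - [0,0,-0.04,-0.1,0]
    - [0,0,-0.04,-0.1,0]

```text
time_s: 5.75
position: [0.5865, 0.013, 0.028]
tcp_rot: [[0.987, -0.16, -0.003], [-0.16, -0.987, 0.001], [-0.003, -0.0, -1.0]]
force: [0.6, -0.5, -0.8]
opening: 0.501
grasp_force: 0.0
```

Request:
step_arm:
  targets:
    - [0,0,0,-0.012,0]
    - [0,0,0,-0.012,0]

```text
time_s: 5.95
position: [0.5877, 0.0128, 0.0263]
tcp_rot: [[0.987, -0.16, -0.0], [-0.16, -0.987, 0.0], [-0.0, 0.0, -1.0]]
force: [0.8, -0.6, -0.6]
opening: 0.501
grasp_force: 0.0
```

Request:
step_arm:
  targets:
    - [0,0,0,-0.008,0]
    - [0,0,0,-0.016,0]
    - [0,0,0,-0.016,0]

```text
time_s: 6.25
position: [0.5876, 0.0128, 0.0224]
tcp_rot: [[0.987, -0.16, -0.0], [-0.16, -0.987, 0.0], [-0.0, -0.0, -1.0]]
force: [0.2, -0.1, 0.5]
opening: 0.5
grasp_force: 0.0
```

Request:
step_arm:
  targets:
    - [-1,0,0,0,0]
    - [-1,0,0,0,0]
    - [-1,0,0,0,0]
    - [-1,0,0,0,0]
    - [-1,0,0,0,0]
    - [-1,0,0,0,0]
    - [-1,0,0,0,0]
    - [-1,0,0,0,0]

```text
time_s: 7.05
position: [0.5878, 0.0128, 0.0226]
tcp_rot: [[0.987, -0.16, 0.0], [-0.16, -0.987, 0.0], [0.0, -0.0, -1.0]]
force: [-0.2, 0.5, -0.6]
opening: 0.106
grasp_force: 30.0
```

Gripped, opening 0.106 (9–10 mm), which matches the rib. Now I'll slide about 136 mm along the case's +y.

Request:
step_arm:
  targets:
    - [-1,0.0085,0.054,0,0]
    - [-1,0.017,0.107,0,0]
    - [-1,0.0256,0.161,0,0]
    - [-1,0.034,0.215,0,0]
    - [-1,0.0427,0.268,0,0]
    - [-1,0.051,0.322,0,0]
    - [-1,0.06,0.376,0,0]
    - [-1,0.068,0.43,0,0]
    - [-1,0.077,0.483,0,0]
    - [-1,0.0854,0.537,0,0]
    - [-1,0.0854,0.537,0,0]
    - [-1,0.0854,0.537,0,0]

```text
time_s: 8.25
position: [0.6105, 0.149, 0.0226]
tcp_rot: [[0.987, -0.159, 0.003], [-0.16, -0.987, 0.002], [0.003, -0.002, -1.0]]
force: [4.6, 1.0, -2.1]
opening: 0.108
grasp_force: 30.0
```

Request:
step_arm:
  targets:
    - [0,0,0,0,0]
    - [0,0,0,0,0]
    - [0,0,0,0,0]
    - [0.2,0,0,0.12,0]
    - [0.6,0,0,0.3,0]
    - [0.6,0,0,0.5,0]
    - [0.6,0,0,0.5,0]

```text
time_s: 8.95
position: [0.6137, 0.1477, 0.155]
tcp_rot: [[0.987, -0.16, 0.014], [-0.16, -0.987, 0.001], [0.013, -0.003, -1.0]]
force: [1.8, -0.7, -0.0]
opening: 0.662
grasp_force: 0.0
```

Run:
```python
from h import *
import pickle
c=capture("top");t=pickle.load(open("top.pkl","rb"))
w=capture("wrist");pickle.dump(w,open("w5.pkl","wb"))
a=cv2.resize(c["color"][150:310,230:420,::-1],None,fx=2,fy=2,interpolation=cv2.INTER_CUBIC)
b=cv2.resize(w["color"][:320,80:620,::-1],(540*320//320,320))[:,:]
b=b[:, :420] if b.shape[1]<420 else b
cv2.imwrite("pics/c5.png",np.hstack([a[:320],cv2.resize(w["color"][:,:,::-1],(420,262))[:262] if 0 else cv2.copyMakeBorder(cv2.resize(w["color"][:,:,::-1],(420,262)),0,58,0,0,cv2.BORDER_CONSTANT)]))
s=read_state();print(s["position"],s["joint_positions"].round(1),s["opening"])
```

```text
[0.60907182 0.14717634 0.14906529] [  3.4  33.4  84.6   0.   61.9 102.6] 0.7453968935609417
```

View pics/c5.png

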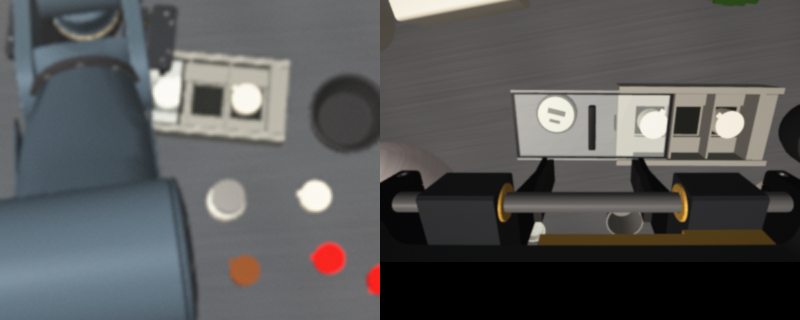

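The cover is shifted as wanted: the top crop shows the middle nest at (208,100) and the right bay at (246,98) uncovered, with stored pots still in place. I'll move above the loose pot, turned 90°, and measure from close by.

Request:
step_arm:
  targets:
    - [0.6,0,0,0.25,0]
    - [0.6,-0.3,-0.5,0.28,0.1]
    - [0.6,-0.68,-1,0.28,0.5]
    - [0.6,-0.68,-1,0.28,0.5]
    - [0.6,-0.68,-1,0.28,0.5]
    - [0.6,-0.68,-1,0.28,0.5]
    - [0.6,-0.68,-1,0.28,0.5]
    - [0.6,-0.68,-1,0.28,0.5]
    - [0.6,-0.68,-1,0.28,0.5]
    - [0.6,-0.68,-1,0.28,0.5]
    - [0.6,-0.68,-1,0.28,0.5]
    - [0.6,-0.68,-1,0.28,0.5]
    - [0.6,-0.68,-1,0.28,0.5]

```text
time_s: 10.35
position: [0.4372, -0.1021, 0.2157]
tcp_rot: [[0.16, 0.987, -0.005], [0.987, -0.16, 0.003], [0.002, -0.005, -1.0]]
force: [0.3, 0.5, -0.7]
opening: 0.802
grasp_force: 0.0
```

```bash
cat > pot.py <<'E'
from h import *
def comps(c,f,amin=100):
    g=c["color"].astype(int);m=f(g).astype(np.uint8)
    k,l,st,ce=cv2.connectedComponentsWithStats(m);o=[]
    for i in range(1,k):
        if st[i][4]>amin: o.append((ce[i].round(1).tolist(),int(st[i][4]),st[i][:4].tolist()))
    return o
E
python3 - <<'E'
from pot import *
import pickle
c=capture("wrist");pickle.dump(c,open("w6.pkl","wb"));s=read_state()
print(s["position"],s["joint_positions"].round(1),s["tcp_rot"].round(3).tolist(),s["opening"])
print(proj(c,[.438,-.126,.028]),proj(c,[.438,-.126,0]))
w=lambda g:(g.min(2)>170)
print(comps(c,w))
E
```

```text
[ 0.43758919 -0.10220376  0.21599337] [-27.5  15.2 104.7   0.   60.4 -18.1] [[0.163, 0.987, -0.004], [0.987, -0.163, 0.002], [0.002, -0.004, -1.0]] 0.8008099876964966
[327.2771982  192.31369304] [327.14606323 185.9287109 ]
[([404.0, 57.2], 641, [399, 0, 12, 124]), ([416.1, 42.2], 433, [410, 20, 14, 50]), ([306.3, 61.7], 522, [288, 52, 39, 20]), ([450.7, 95.7], 1359, [431, 75, 40, 42]), ([328.2, 189.8], 1024, [311, 170, 36, 39]), ([13.1, 186.8], 150, [5, 178, 15, 19]), ([337.5, 286.9], 220, [325, 281, 29, 11]), ([321.0, 335.6], 613, [305, 325, 33, 24])]
```

Run:
```python
from h import *
import pickle
c=pickle.load(open("w6.pkl","rb"));g=c["color"][165:215,305:355].astype(int)
m=(g.min(2)>170).astype(np.uint8)
for k in(1,15,21,27):
    o=cv2.morphologyEx(cv2.copyMakeBorder(m,20,20,20,20,0),cv2.MORPH_OPEN,cv2.getStructuringElement(cv2.MORPH_ELLIPSE,(k,k)))[20:-20,20:-20]
    mo=cv2.moments(o,True);u=(mo["m10"]/mo["m00"]+305,mo["m01"]/mo["m00"]+165);p=np.argwhere(o)
    print(k,u,mo["m00"],p.min(0)+[165,305],p.max(0)+[165,305],onz(c,*u,.028).round(4),tri([ray(c,*u),ray(pickle.load(open("w1.pkl","rb")),349.35,183.45)]))
for r in range(0,50,2): print(''.join('%4d'%g[r,x].min() for x in range(0,50,3)))
```

```text
1 (328.2177734375, 189.7763671875) 1024.0 [170 311] [208 346] [ 0.4395 -0.1232  0.028 ] (array([ 0.43905349, -0.12460773,  0.02422822]), [np.float64(0.00048394724463157767), np.float64(0.00048394724463157686)])
15 (328.21847070506453, 190.00198609731876) 1007.0 [171 311] [208 346] [ 0.4395 -0.1235  0.028 ] (array([ 0.43910322, -0.12466359,  0.02470195]), [np.float64(0.00037889481093697817), np.float64(0.00037889481093701145)])
21 (328.1331987891019, 190.12613521695258) 991.0 [172 311] [208 345] [ 0.4394 -0.1236  0.028 ] (array([ 0.43904544, -0.1247223 ,  0.02473077]), [np.float64(0.000292270612613969), np.float64(0.00029227061261389724)])
27 (328.13590263691685, 190.15415821501014) 986.0 [172 311] [208 345] [ 0.4394 -0.1236  0.028 ] (array([ 0.43905428, -0.12472831,  0.02479697]), [np.float64(0.0002801351138255718), np.float64(0.00028013511382565624)])
  99  98 100 100 101  99 102 101 100 101 100  99 101  99 101 102 102
  99  99 101 100 100  99 102 101 103 102 102 100 101 100 102 101 100
 100 100 101 100 101 101 111 140 169 148 104 100 101  99 101 102 101
 100 100 101 101 102 120 155
[... 789 characters left out ...]
22 101 101
 101 101 172 238 238 238 238 238 238 238 238 238 238 229 111 101 101
 102 101 143 236 238 238 238 238 238 238 238 239 238 208 103 101 101
 102 102 112 227 238 238 238 238 238 238 238 238 237 166 100 100 100
 101 101 103 171 236 238 238 238 238 238 238 238 225 118 100 100 100
 101 101 102 113 213 237 238 238 238 238 238 233 159 102 101 100 101
 101 101 101 102 135 217 235 238 238 237 230 178 107 100 101  99 101
 101 101 102 102 102 130 179 210 217 202 154 108 102 101 101  99 101
 100 101 101 102 100 102 105 116 125 113 102 101 103 100 101 100 101
 100 101 100 102 100 103 101 101 103 103 100 101 102 100 100  99 100
 100 101 101 103 100 102 101 101 102 102 101 101 102 100 102  99 101
```

The pot's centre is about (0.4393, −0.1247) with its top at 25–28 mm, which matches. I'll descend so the true tips end at about 12 mm.

Request:
step_arm:
  targets:
    - [0.6,0.007,-0.09,0,0]
    - [0.6,0.007,-0.09,-0.2,0]
    - [0.6,0.007,-0.09,-0.4,0]
    - [0.6,0.007,-0.09,-0.6,0]
    - [0.6,0.007,-0.09,-0.7,0]
    - [0.6,0.007,-0.09,-0.78,0]
    - [0.6,0.007,-0.09,-0.84,0]
    - [0.6,0.007,-0.09,-0.88,0]
    - [0.6,0.007,-0.09,-0.91,0]
    - [0.6,0.007,-0.09,-0.91,0]

```text
time_s: 11.4
position: [0.4403, -0.1252, -0.0107]
tcp_rot: [[0.161, 0.987, -0.002], [0.987, -0.161, 0.001], [0.001, -0.002, -1.0]]
force: [0.5, -0.3, 0.8]
opening: 0.803
grasp_force: 0.0
```

Request:
step_arm:
  targets:
    - [-1,0,0,0,0]
    - [-1,0,0,0,0]
    - [-1,0,0,0,0]
    - [-1,0,0,0,0]
    - [-1,0,0,0,0]
    - [-1,0,0,0,0]
    - [-1,0,0,0,0]
    - [-1,0,0,0,0]

```text
time_s: 12.2
position: [0.4409, -0.1255, -0.0096]
tcp_rot: [[0.16, 0.987, 0.0], [0.987, -0.16, -0.0], [-0.0, 0.0, -1.0]]
force: [-1.1, 0.2, 5.1]
opening: 0.439
grasp_force: 30.0
```

Request:
step_arm:
  targets:
    - [-1,0,0,0.04,0]
    - [-1,0,0,0.12,0]
    - [-1,0,0,0.28,0]
    - [-1,0,0,0.44,0]
    - [-1,0,0,0.54,0]
    - [-1,0,0,0.54,0]
    - [-1,0,0,0.54,0]

```text
time_s: 12.9
position: [0.4408, -0.1255, 0.1255]
tcp_rot: [[0.16, 0.987, 0.001], [0.987, -0.16, -0.001], [-0.0, 0.001, -1.0]]
force: [-0.4, 0.5, -0.3]
opening: 0.446
grasp_force: 30.0
```

Run:
```python
from pot import *
import pickle
c=pickle.load(open("w5.pkl","rb"))
b=(440,150,500,215);g=c["color"][b[1]:b[3],b[0]:b[2]].astype(int)
m=(g.max(2)<60).astype(np.uint8);k,l,st,ce=cv2.connectedComponentsWithStats(m)
for i in range(1,k):
  if st[i][4]>100:
    print(st[i],ce[i]+b[:2]);p=np.argwhere(l==i)[:,::-1].astype(np.float32)+b[:2]
    for q in cv2.boxPoints(cv2.minAreaRect(p)): print(onz(c,*q,.005).round(4))
    print(onz(c,*(ce[i]+b[:2]),.005))
# stored pots
for bx in((400,160,440,220),(510,160,560,220)):
    h=c["color"][bx[1]:bx[3],bx[0]:bx[2]].astype(int);m=(h.min(2)>225).astype(np.uint8)
    m=cv2.morphologyEx(m,cv2.MORPH_OPEN,np.ones((9,9)));mo=cv2.moments(m,True);print(mo["m00"],onz(c,mo["m10"]/mo["m00"]+bx[0],mo["m01"]/mo["m00"]+bx[1],.033).round(4))
s=read_state();print(s["position"],s["opening"],s["grasp_force"],s["force"])
w=capture("wrist");pickle.dump(w,open("w7.pkl","wb"))
print(comps(w,lambda g:g.min(2)>170))
```

```text
[  0   0   7  56 158] [442.12658228 172.51898734]Traceback (most recent call last):
  File "<stdin>", line 9, in <module>
cv2.error: OpenCV(4.12.0) /io/opencv/modules/imgproc/src/convhull.cpp:143: error: (-215:Assertion failed) total >= 0 && (depth == CV_32F || depth == CV_32S) in function 'convexHull'
```

Run:
```python
from pot import *
import pickle
c=pickle.load(open("w5.pkl","rb"));w=capture("wrist");pickle.dump(w,open("w7.pkl","wb"))
b=(440,150,500,215);g=c["color"][b[1]:b[3],b[0]:b[2]].astype(int)
m=(g.max(2)<60).astype(np.uint8);k,l,st,ce=cv2.connectedComponentsWithStats(m)
for i in range(1,k):
  if st[i][4]>100:
    p=np.argwhere(l==i)[:,::-1].astype(np.float32)+np.float32(b[:2])
    print(st[i],[onz(c,*map(float,q),.005).round(4)[:2].tolist() for q in cv2.boxPoints(cv2.minAreaRect(p.astype(np.float32)))],onz(c,*(ce[i]+b[:2]),.005))
for bx in((400,160,440,220),(510,160,560,220)):
    h=c["color"][bx[1]:bx[3],bx[0]:bx[2]].astype(int);m=(h.min(2)>225).astype(np.uint8)
    m=cv2.morphologyEx(m,cv2.MORPH_OPEN,np.ones((9,9)));mo=cv2.moments(m,True)
    if mo["m00"]:print(mo["m00"],onz(c,mo["m10"]/mo["m00"]+bx[0],mo["m01"]/mo["m00"]+bx[1],.033).round(4))
s=read_state();print(s["position"],s["opening"],s["grasp_force"],proj(w,s["position"]+[0,0,.03]))
print(comps(w,lambda g:g.min(2)>170))
```

```text
[  0   0   7  56 158] [[0.5694, 0.0383], [0.6253, 0.0287], [0.6243, 0.0253], [0.5684, 0.0348]] [0.60236535 0.0306205  0.005     ]
[   8   14   40   40 1382] [[0.5695, 0.0268], [0.6134, 0.0195], [0.6039, -0.0142], [0.5594, -0.0082]] [0.58712657 0.00618295 0.005     ]
1224.0 [0.5965 0.0631 0.033 ]
[ 0.44013655 -0.12511581  0.12464499] 0.4389508060830036 29.999928027391434 [319.95499143 264.93893638]
[([288.9, 27.6], 3360, [255, 0, 68, 59]), ([435.0, 18.2], 192, [431, 0, 10, 31]), ([418.1, 71.4], 741, [411, 5, 14, 134]), ([322.8, 52.9], 205, [310, 29, 20, 42]), ([484.3, 66.3], 2472, [457, 38, 54, 58]), ([431.7, 69.5], 584, [424, 40, 17, 65]), ([292.5, 74.6], 127, [274, 69, 39, 10]), ([323.2, 262.2], 4381, [285, 219, 78, 74]), ([325.3, 340.0], 1074, [304, 325, 45, 32])]
```

Run:
```python
from h import *
import pickle
w=pickle.load(open("w7.pkl","rb"));g=w["color"].min(2)
for r in range(216,300,5):
    q=np.where(g[r,275:375]>170)[0]
    print(r,(q.min()+275,q.max()+275,len(q)) if len(q) else None)
s=read_state();R=s["tcp_rot"]
for d in(-.034,-.038,-.042): print(d,[proj(w,s["position"]+R@np.array([x,0,d])).round(1).tolist() for x in(-.02,0,.005,.02)])
```

```text
216 None
221 (np.int64(312), np.int64(326), 15)
226 (np.int64(307), np.int64(335), 29)
231 (np.int64(305), np.int64(335), 31)
236 (np.int64(303), np.int64(337), 35)
241 (np.int64(299), np.int64(347), 49)
246 (np.int64(294), np.int64(353), 60)
251 (np.int64(290), np.int64(357), 68)
256 (np.int64(287), np.int64(360), 74)
261 (np.int64(285), np.int64(362), 78)
266 (np.int64(285), np.int64(362), 78)
271 (np.int64(285), np.int64(362), 78)
276 (np.int64(286), np.int64(362), 77)
281 (np.int64(286), np.int64(362), 77)
286 (np.int64(287), np.int64(360), 74)
291 (np.int64(290), np.int64(357), 68)
296 None
-0.034 [[320.1, 302.7], [320.0, 268.8], [319.9, 259.9], [319.8, 232.4]]
-0.038 [[320.0, 307.2], [319.9, 272.7], [319.9, 263.7], [319.8, 235.6]]
-0.042 [[320.0, 312.0], [319.8, 276.9], [319.8, 267.7], [319.7, 239.1]]
```

Pot is held and centred in the hand (widest row 271, columns 285–362). I'll move over the middle nest and descend.

Request:
step_arm:
  targets:
    - [-1,0.15,0.13,0,0]
    - [-1,0.3,0.27,0,0]
    - [-1,0.45,0.4,0,0]
    - [-1,0.586,0.533,0,0]
    - [-1,0.586,0.533,0,0]
    - [-1,0.586,0.533,0,0]

```text
time_s: 13.55
position: [0.586, 0.0088, 0.1226]
tcp_rot: [[0.157, 0.988, -0.005], [0.988, -0.157, 0.0], [-0.0, -0.005, -1.0]]
force: [-0.8, -0.6, 0.4]
opening: 0.436
grasp_force: 30.0
```

Request:
step_arm:
  targets:
    - [-1,0,0,-0.1,0]
    - [-1,0,0,-0.2,0]
    - [-1,0,0,-0.26,0]
    - [-1,0,0,-0.32,0]
    - [-1,0,0,-0.37,0]
    - [-1,0,0,-0.42,0]
    - [-1,0,0,-0.45,0]
    - [-1,0,0,-0.48,0]
    - [-1,0,0,-0.48,0]

```text
time_s: 14.45
position: [0.5866, 0.0078, 0.0042]
tcp_rot: [[0.16, 0.987, -0.002], [0.987, -0.16, 0.0], [-0.0, -0.002, -1.0]]
force: [-0.5, -0.2, -0.6]
opening: 0.441
grasp_force: 30.0
```

Request:
step_arm:
  targets:
    - [-1,0,0,-0.012,0]
    - [-1,0,0,-0.024,0]
    - [-1,0,0,-0.036,0]
    - [-1,0,0,-0.036,0]

```text
time_s: 14.85
position: [0.5872, 0.0079, -0.0041]
tcp_rot: [[0.16, 0.987, -0.0], [0.987, -0.16, 0.0], [-0.0, -0.0, -1.0]]
force: [-0.8, 0.7, 0.4]
opening: 0.441
grasp_force: 30.0
```

Request:
step_arm:
  targets:
    - [-1,0,0,-0.004,0]
    - [-1,0,0,-0.004,0]
    - [0.15,0,0,-0.004,0]
    - [0.15,0,0,-0.004,0]
    - [0.15,0,0,-0.004,0]
    - [0.15,0,0,-0.004,0]
    - [0.15,0,0,-0.004,0]

```text
time_s: 15.55
position: [0.5873, 0.0078, -0.005]
tcp_rot: [[0.16, 0.987, -0.0], [0.987, -0.16, -0.0], [-0.0, -0.0, -1.0]]
force: [-0.5, 0.5, -0.2]
opening: 0.574
grasp_force: 0.0
```

Request:
step_arm:
  targets:
    - [0.15,0,0,0.04,0]
    - [0.15,0,0,0.1,0]
    - [0.15,0,0,0.25,0]
    - [0.15,0,0,0.45,0]
    - [0.15,0,0,0.65,0]
    - [0.15,0,0,0.75,0]
    - [0.15,0,0,0.75,0]
    - [0.15,0,0,0.75,0]

```text
time_s: 16.35
position: [0.5874, 0.0078, 0.184]
tcp_rot: [[0.16, 0.987, 0.002], [0.987, -0.16, -0.0], [-0.0, 0.002, -1.0]]
force: [1.0, -0.8, -0.6]
opening: 0.573
grasp_force: 0.0
```

Run:
```python
from pot import *
import pickle
w=capture("wrist");pickle.dump(w,open("w8.pkl","wb"))
s=read_state();print(s["position"],s["opening"],s["joint_positions"].round(1))
print("exp mid",proj(w,[.5875,.0088,.033]),"A",proj(w,[.5965,.063,.033]),"B",proj(w,[.580,-.0435,.033]))
print(comps(w,lambda g:g.min(2)>225,150))
```

```text
[0.58640514 0.00794087 0.18254502] 0.5727190220710782 [-10.1  28.2  88.6  -0.   63.3  -0.9]
exp mid [322.00223236 178.98788654] A [322.19324699 123.983668  ] B [322.93137875 227.14119831]
[([322.4, 122.6], 1245, [302, 103, 44, 37]), ([323.5, 178.4], 1018, [306, 157, 36, 40]), ([322.9, 226.2], 869, [306, 210, 34, 33])]
```

The pot sits in the middle nest as expected: (323.5,178.4) against a predicted (322,179). Back to the rib.

Request:
step_arm:
  targets:
    - [0.2,0.09,0.556,0,-0.5]
    - [0.2,0.09,0.556,0,-0.5]
    - [0.2,0.09,0.556,0,-0.5]
    - [0.2,0.09,0.556,0,-0.5]
    - [0.2,0.09,0.556,0,-0.5]
    - [0.2,0.09,0.556,0,-0.5]
    - [0.2,0.09,0.556,0,-0.5]
    - [0.2,0.09,0.556,0,-0.5]
    - [0.2,0.09,0.556,0,-0.5]
    - [0.2,0.09,0.556,0,-0.5]
    - [0.2,0.09,0.556,0,-0.5]
    - [0.2,0.09,0.556,-0.2,-0.5]
    - [0.2,0.09,0.556,-0.36,-0.5]
    - [0.2,0.09,0.556,-0.36,-0.5]

```text
time_s: 17.8
position: [0.6027, 0.1462, 0.0849]
tcp_rot: [[0.987, -0.16, -0.018], [-0.16, -0.987, -0.001], [-0.017, 0.004, -1.0]]
force: [-1.1, -0.0, -0.6]
opening: 0.604
grasp_force: 0.0
```

Run:
```python
from pot import *
w=capture("wrist");s=read_state();p=s["position"];print(p,s["tcp_rot"].round(3).tolist(),s["opening"])
# rib: dark bar in view, around expected place
e=proj(w,[.611,.147,.054]);print(e)
x,y=map(int,e)
for dx in(0,.02,.028):
    q=proj(w,[.6092+.9876*dx,.147-.157*dx,.054]);r=int(q[1]);row=w["color"][r,int(q[0])-45:int(q[0])+45].max(1)
    d=np.where(row<60)[0]+int(q[0])-45;print(dx,q.round(1),d.min() if len(d) else None,d.max() if len(d) else None,d.tolist())
```

```text
[0.60579971 0.14643485 0.08824261] [[0.987, -0.16, -0.011], [-0.16, -0.987, -0.001], [-0.011, 0.002, -1.0]] 0.6052699060255103
[322.74269354 210.91442552]
0 [323.2 213.4] 312 324 [312, 313, 314, 315, 316, 317, 318, 319, 320, 321, 322, 323, 324]
0.02 [323.1 185. ] 312 324 [312, 313, 314, 315, 316, 317, 318, 319, 320, 321, 322, 323, 324]
0.028 [323.  173.2] 312 324 [312, 313, 314, 315, 316, 317, 318, 319, 320, 321, 322, 323, 324]
```

Request:
step_arm:
  targets:
    - [0.2,0,0,-0.12,0]
    - [0.2,0,0,-0.22,0]
    - [0.2,0,0,-0.25,0]
    - [0.2,0,0,-0.26,0]
    - [0.2,0,0,-0.26,0]

```text
time_s: 18.35
position: [0.611, 0.1469, 0.0289]
tcp_rot: [[0.987, -0.16, 0.002], [-0.16, -0.987, 0.0], [0.002, -0.001, -1.0]]
force: [0.6, -0.8, 0.4]
opening: 0.599
grasp_force: 0.0
```

Request:
step_arm:
  targets:
    - [0.2,0,0,-0.013,0]
    - [0.2,0,0,-0.026,0]
    - [-1,0,0,-0.026,0]
    - [-1,0,0,-0.026,0]
    - [-1,0,0,-0.026,0]
    - [-1,0,0,-0.026,0]
    - [-1,0,0,-0.026,0]
    - [-1,0,0,-0.026,0]
    - [-1,0,0,-0.026,0]
    - [-1,0,0,-0.026,0]

```text
time_s: 19.35
position: [0.6098, 0.147, 0.021]
tcp_rot: [[0.987, -0.16, 0.0], [-0.16, -0.987, 0.0], [0.0, -0.0, -1.0]]
force: [0.6, 1.3, -0.1]
opening: 0.106
grasp_force: 30.0
```

Request:
step_arm:
  targets:
    - [-1,-0.009,-0.055,0,0]
    - [-1,-0.018,-0.111,0,0]
    - [-1,-0.026,-0.166,0,0]
    - [-1,-0.035,-0.221,0,0]
    - [-1,-0.044,-0.277,0,0]
    - [-1,-0.053,-0.332,0,0]
    - [-1,-0.062,-0.387,0,0]
    - [-1,-0.07,-0.442,0,0]
    - [-1,-0.079,-0.498,0,0]
    - [-1,-0.087,-0.545,0,0]
    - [-1,-0.087,-0.545,0,0]
    - [-1,-0.087,-0.545,0,0]

```text
time_s: 20.55
position: [0.5869, 0.0096, 0.021]
tcp_rot: [[0.987, -0.16, -0.002], [-0.16, -0.987, -0.001], [-0.002, 0.001, -1.0]]
force: [-5.0, -0.8, 4.5]
opening: 0.11
grasp_force: 30.0
```

Request:
step_arm:
  targets:
    - [0,0,0,0,0]
    - [0,0,0,0,0]
    - [0,0,0,0,0]
    - [0,0,0,0,0]
    - [0.2,0,0,0.16,0]
    - [0.2,0,0,0.36,0]
    - [0.2,-0.1,0,0.56,0]
    - [0.2,-0.3,0,0.76,0]
    - [0.2,-0.3,0,0.88,0]
    - [0.2,-0.3,0,0.88,0]
    - [0.2,-0.3,0,0.88,0]

```text
time_s: 21.65
position: [0.5141, 0.0105, 0.2428]
tcp_rot: [[0.987, -0.159, 0.005], [-0.159, -0.987, -0.001], [0.005, 0.0, -1.0]]
force: [0.1, 0.4, -0.7]
opening: 0.602
grasp_force: 0.0
```

```bash
cat > end.py <<'E'
from h import *
import pickle
def run(nm):
    w=capture("wrist");pickle.dump(w,open(nm+".pkl","wb"));s=read_state();print(s["position"],s["opening"])
    C=np.array([.5872,.0088]);a=np.radians(-9.05);R=np.array([[np.cos(a),-np.sin(a)],[np.sin(a),np.cos(a)]])
    f=lambda p:R.T@(p[:2]-C)
    # brightness profile along case y at several x', on plane .043
    for xp in(-.03,0.02,.035):
        for lo,hi in((.098,.122),(-.122,-.094)):
            out=[]
            for yp in np.arange(lo,hi,.001):
                q=C+R@np.array([xp,yp]);u=proj(w,[q[0],q[1],.042]).astype(np.float32)
                out.append(int(cv2.getRectSubPix(w["color"],(1,1),(float(u[0]),float(u[1]))).mean()))
            print(xp,lo,out)
    q=C+R@np.array([.015,0]);u=proj(w,[q[0],q[1],.054]);r=int(u[1]);row=w["color"][r,int(u[0])-40:int(u[0])+40].max(1)
    d=np.where(row<60)[0]+int(u[0])-40;print("rib",u.round(1),d.min(),d.max(),f(onz(w,d.min()-.5,r,.054)).round(4),f(onz(w,d.max()+.5,r,.054)).round(4))
    save(w,nm+".png",(120,0,520,300),1.9)
E
python3 -c "from end import *;run('w9')"
```

```text
[0.51340225 0.01056484 0.24115608] 0.5998873936395386
-0.03 0.098 [239, 239, 239, 239, 239, 238, 231, 211, 170, 119, 86, 80, 84, 91, 96, 98, 99, 98, 98, 98, 98, 97, 97, 98]
-0.03 -0.122 [96, 96, 97, 97, 96, 97, 96, 96, 97, 96, 97, 97, 98, 98, 99, 103, 103, 89, 65, 52, 75, 127, 176, 204, 215, 218, 218, 219]
0.02 0.098 [236, 236, 237, 237, 236, 234, 224, 196, 148, 101, 77, 74, 82, 91, 94, 96, 96, 95, 95, 96, 96, 96, 96, 95]
0.02 -0.122 [95, 95, 95, 95, 95, 95, 96, 96, 96, 95, 95, 96, 96, 97, 101, 107, 105, 80, 55, 56, 92, 147, 191, 213, 220, 221, 221, 220]
0.035 0.098 [234, 235, 235, 235, 234, 232, 221, 189, 139, 94, 73, 72, 79, 87, 92, 94, 95, 94, 94, 93, 94, 94, 94, 94]
0.035 -0.122 [94, 93, 94, 94, 94, 94, 93, 93, 93, 93, 94, 94, 94, 94, 98, 107, 108, 79, 53, 58, 99, 153, 194, 213, 219, 220, 220, 220]
rib [315.6  91. ] 313 316 [0.016  0.0032] [ 0.016 -0.001]
```

```bash
cat > ends2.py <<'E'
from h import *
import pickle,sys
def prof(w,xp,z,lo,hi,C=np.array([.5872,.0088])):
    a=np.radians(-9.05);R=np.array([[np.cos(a),-np.sin(a)],[np.sin(a),np.cos(a)]]);o=[]
    ys=np.arange(lo,hi,.0005)
    for y in ys:
        q=C+R@np.array([xp,y]);u=proj(w,[q[0],q[1],z]).astype(np.float32)
        o.append(float(cv2.getRectSubPix(w["color"],(1,1),(float(u[0]),float(u[1]))).mean()))
    return ys,np.array(o)
def lip(w):
    for xp in(-.0525,-.051,-.0495,.0495,.051,.0525):
        r=[]
        for lo,hi in((.095,.125),(-.125,-.095)):
            ys,o=prof(w,xp,.048,lo,hi);g=np.gradient(cv2.GaussianBlur(o.reshape(-1,1),(1,5),0).ravel());i=np.argmax(abs(g));r.append(ys[i])
        print("lip",xp,np.round(r,4),"mid",round(sum(r)/2,4),"len",round(r[0]-r[1],4))
    for xp in(-.03,-.015,.02,.035):
        r=[]
        for lo,hi in((.095,.118),(-.118,-.095)):
            ys,o=prof(w,xp,.0425,lo,hi);j=np.argmin(o);r.append(ys[j])
        print("cover dark",xp,np.round(r,4),"mid",round(sum(r)/2,4),"len",round(r[0]-r[1],4))
    
lip(pickle.load(open(sys.argv[1],"rb")))
E
python3 ends2.py w9.pkl; echo; python3 ends2.py w1.pkl
```

```text
lip -0.0525 [ 0.1085 -0.106 ] mid 0.0013 len 0.2145
lip -0.051 [ 0.1085 -0.1065] mid 0.001 len 0.215
lip -0.0495 [ 0.1085 -0.106 ] mid 0.0013 len 0.2145
lip 0.0495 [ 0.108 -0.107] mid 0.0005 len 0.215
lip 0.051 [ 0.1075 -0.107 ] mid 0.0003 len 0.2145
lip 0.0525 [ 0.1075 -0.107 ] mid 0.0003 len 0.2145
cover dark -0.03 [ 0.109 -0.103] mid 0.003 len 0.212
cover dark -0.015 [ 0.1085 -0.103 ] mid 0.0028 len 0.2115
cover dark 0.02 [ 0.1085 -0.1035] mid 0.0025 len 0.212
cover dark 0.035 [ 0.1085 -0.1035] mid 0.0025 len 0.212

lip -0.0525 [ 0.108 -0.106] mid 0.001 len 0.214
lip -0.051 [ 0.108 -0.106] mid 0.001 len 0.214
lip -0.0495 [ 0.108  -0.1065] mid 0.0008 len 0.2145
lip 0.0495 [ 0.1105 -0.107 ] mid 0.0018 len 0.2175
lip 0.051 [ 0.1075 -0.107 ] mid 0.0003 len 0.2145
lip 0.0525 [ 0.1075 -0.107 ] mid 0.0003 len 0.2145
cover dark -0.03 [ 0.1125 -0.099 ] mid 0.0068 len 0.2115
cover dark -0.015 [ 0.1125 -0.099 ] mid 0.0068 len 0.2115
cover dark 0.02 [ 0.1125 -0.0995] mid 0.0065 len 0.212
cover dark 0.035 [ 0.1125 -0.0995] mid 0.0065 len 0.212
```

View pics/w9.png

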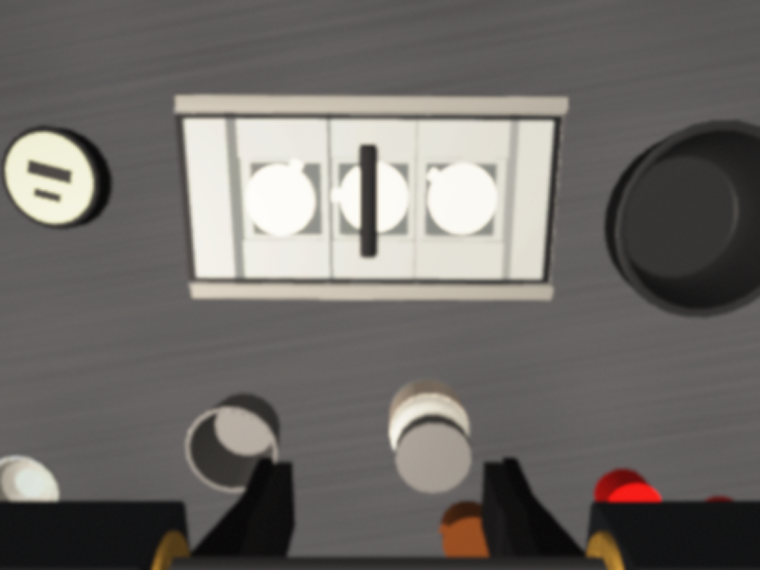

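The view shows all three pots standing in their nests, with the new one behind the rib at (372,200). The cover is still about 2 mm to +y: its middle reads +2.7 mm against the lips' +0.8 mm. I'll re-pinch 2 mm further to −y.

Request:
step_arm:
  targets:
    - [0,0.3,-0.008,-0.2,0]
    - [0,0.3,-0.008,-0.4,0]
    - [0,0.3,-0.008,-0.6,0]
    - [0,0.3,-0.008,-0.76,0]
    - [0,0.3,-0.008,-0.84,0]
    - [0,0.3,-0.008,-0.865,0]
    - [0,0.3,-0.008,-0.875,0]
    - [-1,0.3,-0.008,-0.875,0]
    - [-1,0.3,-0.008,-0.875,0]
    - [-1,0.3,-0.008,-0.875,0]
    - [-1,0.3,-0.008,-0.875,0]
    - [-1,0.3,-0.008,-0.875,0]
    - [-1,0.3,-0.008,-0.875,0]
    - [-1,0.3,-0.008,-0.875,0]
    - [-1,0.3,-0.008,-0.875,0]

```text
time_s: 23.2
position: [0.5886, 0.0086, 0.0232]
tcp_rot: [[0.987, -0.16, 0.001], [-0.16, -0.987, -0.0], [0.001, -0.0, -1.0]]
force: [-0.8, 0.5, 5.2]
opening: 0.108
grasp_force: 30.0
```

Request:
step_arm:
  targets:
    - [0,0,0,0,0]
    - [0,0,0,0,0]
    - [0,0,0,0,0]
    - [0,0,0,0,0]
    - [0.2,0,0,0.16,0]
    - [0.2,0,0,0.36,0]
    - [0.2,-0.1,0,0.56,0]
    - [0.2,-0.3,0,0.76,0]
    - [0.2,-0.3,0,0.88,0]
    - [0.2,-0.3,0,0.88,0]
    - [0.2,-0.3,0,0.88,0]
    - [0.2,-0.3,0,0.88,0]

```text
time_s: 24.4
position: [0.5127, 0.0086, 0.2412]
tcp_rot: [[0.987, -0.16, -0.002], [-0.16, -0.987, 0.0], [-0.002, -0.0, -1.0]]
force: [0.2, 0.3, -0.3]
opening: 0.596
grasp_force: 0.0
```

```bash
python3 -c "
from end import *;run('w10')" | tail -1; python3 ends2.py w10.pkl
```

```text
rib [313.6  88.6] 312 315 [0.0156 0.0021] [ 0.0156 -0.002 ]
lip -0.0525 [ 0.1085 -0.106 ] mid 0.0013 len 0.2145
lip -0.051 [ 0.1085 -0.106 ] mid 0.0013 len 0.2145
lip -0.0495 [ 0.108 -0.106] mid 0.001 len 0.214
lip 0.0495 [ 0.108  -0.1065] mid 0.0008 len 0.2145
lip 0.051 [ 0.1075 -0.107 ] mid 0.0003 len 0.2145
lip 0.0525 [ 0.1075 -0.107 ] mid 0.0003 len 0.2145
cover dark -0.03 [ 0.1075 -0.1045] mid 0.0015 len 0.212
cover dark -0.015 [ 0.108  -0.1045] mid 0.0018 len 0.2125
cover dark 0.02 [ 0.1075 -0.105 ] mid 0.0013 len 0.2125
cover dark 0.035 [ 0.1075 -0.105 ] mid 0.0013 len 0.2125
```

The cover is now flush within about 0.7 mm, and the gripper is clear. Handing in.

```bash
python3 -c "
from rig import *
print(hand_in())"
```

```text
the job is handed in; nothing more can be done
None
```

The loose pot stands upright in the middle nest, the cover is shut to within about 0.7 mm of flush (measured from the wrist camera), and nothing else was knowingly touched; the job is handed in at about 24 s, with no verdict returned.

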